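Close a row of compressor blades up to the end stop and set the keeper

ROBOT

A 6-joint arm with a two-finger parallel gripper is mounted at the origin on the work surface. World frame = base frame: x ahead of the robot, y to its left, z up, the work surface at z = 0. Lengths are in mm, angles in rad, forces in N, time in s.
With the tool pointing down it reaches from about 350 to 975 mm from the base axis. Payload 7.1 kg.
Tool frame: the origin (TCP) lies at the very end of the fingers, on their centre line; the grasp point (between the pads) lies 19 mm behind it (ctrl.grasp_offset is the distance from the TCP to the grasp point, in mm); z points along the fingers, y is the line along which they close (so a half turn about z gives the same grasp; the last joint's range is limited). The gripper opens to 88 mm and grips with 3 to 60 N. Pads are 20 mm wide; open, the fingers measure 115 mm over their backs; the gripper's body (75 mm by 178 mm) begins 61 mm behind the grasp point.
Start: joints at [1.193, 0.423, 1.63, -0, 1.089, -0.019], TCP at [219.437, 585.194, 222.675] pointing down, gripper open.
Joint ranges: [-3, 3], [-0.9, 2.11], [0.09, 2.58], [-1.31, 4.45], [0.11, 2.69], [-2.54, 2.54]. Speed limits (rad/s): [2.39, 2.39, 3.01, 3.14, 3.14, 3.14].

INTERFACE

Orientations are given as a rotation vector (axis times angle).
In Python, from workcell import ctrl, viewer, ticket, models gives the robot as it stands.
- The arm moves only by the tool play_rows, never from a script. Its arguments are lists of equal length, an entry for each row: "dp": the shift along the world's x, y, z in mm, a list of three; "yaw": the turn about the world's z in degrees. In form: {"dp": [[tx, ty, tz], ...], "yaw": [yaw, ...]}. A call has 1 to 8 rows; each row shifts and turns the commanded pose from where the row before left it; what a row does not reach is not made up. A row lasts 1/12 s, in which the tool goes at most 41.7 mm and 7.16 degrees, less where a joint would pass 70% of its speed; a pose out of reach is approached as far as the arm can. A call is refused whole if a number of a shift passes 41.7 or a number of a turn 7.16, either way. A call with a gripper value outside its range is refused whole. "gripper" is the closure, from 0 (fully open) to 1 (shut), set as the call begins (left out, the last holds). The fingers move at their own pace and stop on an object; the grip force is fixed at half the most. Time passes only in rows, so rows that do not move let the fingers close. It gives the time, the measured TCP pose, the force, the opening and the grip force at its end, in the units of the state.
- ctrl.get_obs(): the state, without advancing time (a new reading comes with each control period).
- viewer.get_image(name): name is "scene" or "side" or "wrist"; returns a dict with "pixels" (384x512x3 uint8, red, green, blue), "range_z" (384x512 float32, mm along the optical axis (not along the pixel's ray), 0 where there is no reading), "fx", "fy", "cx", "cy" (pixels), "dist_coeffs" ([k1, k2, p1, p2, k3] as OpenCV has them; the pictures are not rectified), "T" (4x4, takes a point from camera to world coordinates); the wrist camera has in their place "hand_eye" (4x4, takes a point from camera to tool coordinates, whose origin is the TCP and whose axes are the flange's). Camera axes: x right, y up, looking along -z (the intrinsics and any distortion apply to the point x, -y, -z); pixel columns grow to the right and rows downward; lengths in mm; the calibration is good to about 2 mm. A picture is of the moment at which its call begins: read the wrist's pose just before it.
- ticket.close_job(): hands the job in; it is judged then, once.
Trained networks look in a picture, given as the dict that the camera call returned (one of the last four; its "shot" number tells which), for a name from the list of things; names that differ only in an ending like _2 or _b are one class to them, and where a whole thing is asked for, a point or a joint stands for the part that bears it (a point fixed in the world has none). Each returns a list of dicts, best first, with "conf" (0 to 1); they miss things now and then, are a little off and sometimes report something else, mostly with a low value. They report only what shows in the picture. A call takes as long as a camera call.
- models.look_for(picture, name): "bbox" ([centre column, centre row, width, height] in pixels, round what is visible of it).
- models.landmark_of(picture, name): "location" ([column, row] in pixels: a listed point, or the origin of a listed thing).
The state is a dict: "t": time; "qpos": joint angles; "qvel": joint speeds; "joint_torque": joint torques, N m; "ee_pos": TCP position; "orientation": TCP orientation; "ft_force": force on the tool from outside, world axes, zero at the start; "moment": the same for the moment, N m; "width": finger opening in mm; "grasp_force": force on a finger pad.
Only numpy, scipy, OpenCV 4.12 (cv2) and the standard library are available. Lean on these libraries where they do the work, as an engineer would, in place of code of your own. Each camera call takes 0.05 s, during which the arm holds its last target. There are 200 camera calls.

TASK

Push the row of five blades along the setting rail as one closed-up row, from its tail, until the front blade is fully home against the end stop. Then push the keeper's upright tab all the way in towards the rail, so that its tongue lies across the rail behind the last blade. Only push, grip and lift nothing, leave everything else on the bench where it is, and finish with the robot clear.

Things in the scene. Friction and masses are not known exactly. Their poses are not given: they have to be found in the camera images.
- rail: aluminium rail fixed to the bench. Origin: on the bench top, on its centre line, about half-way along; x runs along the rail to the end stop, z up; the keeper is on the +y side (robot's side). Reaches from x = -185 to 175 mm. Blades stand on its floor, 10 mm above the bench, between guide walls (52 mm over their outsides, tops 20 mm above the bench).
- stop_face (a point): point on the end stop's face that the front blade must meet: rail x = 145 mm, on the centre line, 25 mm above the bench. The stop is a dark steel block at the rail's end, 24 mm long, 56 mm wide, its top 52 mm above the bench.
- keeper (a joint): travel of the keeper (m): 0 = drawn back clear of the channel, 0.045 = hard limit, tongue across the channel. Slides to the rail's -y, stays where left, friction about 2 N. Its steel tongue (rail x = -4.5 to 11.5 mm, 22 to 34 mm above the bench) then lies 3.5 mm behind the last blade of a row that is home.
- tab (a point): keeper's upright push tab: steel plate 30 mm wide along the rail, 8 mm thick across it, 22 to 66 mm above the bench. The point is the middle of its outer face (away from the rail), 50 mm above the bench; it moves with the keeper, from 75 mm (joint 0) to 30 mm off the rail's centre line.
- blade1: front blade of the row (nearest the end stop): about 0.14 kg, root block 26 mm long (along the rail), 40 wide, 30 high (top 40 above the bench), thin aerofoil on it to 62 mm above the bench. Origin: centre of the underside; x along the rail. The five touch, 26 mm apart.
- blade2: second blade: about 0.14 kg, root block 26 mm long (along the rail), 40 wide, 30 high (top 40 above the bench), thin aerofoil on it to 62 mm above the bench. Origin: centre of the underside; x along the rail. The five touch, 26 mm apart.
- blade3: third blade: about 0.14 kg, root block 26 mm long (along the rail), 40 wide, 30 high (top 40 above the bench), thin aerofoil on it to 62 mm above the bench. Origin: centre of the underside; x along the rail. The five touch, 26 mm apart.
- blade4: fourth blade: about 0.14 kg, root block 26 mm long (along the rail), 40 wide, 30 high (top 40 above the bench), thin aerofoil on it to 62 mm above the bench. Origin: centre of the underside; x along the rail. The five touch, 26 mm apart.
- blade5: last blade of the row (tail, farthest from the end stop); the row is pushed on its rear face, 13 mm behind its origin along the rail, above the guide walls: about 0.14 kg, root block 26 mm long (along the rail), 40 wide, 30 high (top 40 above the bench), thin aerofoil on it to 62 mm above the bench. Origin: centre of the underside; x along the rail. The five touch, 26 mm apart.
- spare_blade: Bystander, leave alone: a sixth blade, same shape as those in the row, standing alone on the bench beyond the rail. Origin at the centre of its underside.
- spacer_ring: Bystander, leave alone: steel ring, 48 mm across, 18 mm high, lying on the bench near the rail. Origin at the centre of its underside.
- plug_gauge: Bystander, leave alone: dark steel plug gauge, 30 mm across, 52 mm high, standing on the bench beside the rail near the end stop. Origin at the centre of its underside.
- gear_disc: Bystander, leave alone: toothed disc, 92 mm across, 34 mm high, off to one side. Origin at the centre of its underside.
- grease_jar: Bystander, leave alone: white jar with black cap, 60 mm across, 70 mm high, off to one side. Origin at the centre of its underside.
- caliper: Bystander, leave alone: caliper, 190 mm long, lying flat off to one side. Origin at the centre of its underside.

How it is judged:
By the outcome, as a careful person would: the job done as asked, in the order asked, and still so for the second after the job is handed in, with the robot touching nothing.
It also fails if it takes over 54 s, if anything falls off the work surface, if the arm or the gripper's body presses on something with over 40 N, if the wrist force passes 120 N, or if a joint passes its speed limit or range.

## Working session

There is one attempt and no reset: what is moved stays moved. The work goes in short steps, Python scripts to look and compute and a tool call to move; the robot and the scene stay as the last step left them, time stands still between calls to the robot, and variables do not carry over. Pictures are saved under pics/ and viewed, at most 10 in all, crops included, and the job is handed in when it is done.

Besides the shell and the picture viewer there is one more tool, called after "Call:" as a command line: name --pt "numbers of a row" for each row, then --argument value for the rest. play_rows: Moves the arm, as the interface text tells. Its arguments: {"type":"object","properties":{"dp":{"type":"array"},"yaw":{"type":"array"},"gripper":{"type":"number"}},"required":["dp","yaw"]}

```bash
mkdir -p pics
cat > h.py <<'E'
import numpy as np, cv2
from workcell import ctrl, viewer, ticket, models
from scipy.spatial.transform import Rotation as R
def T_of(im,obs=None):
    if 'T' in im: return np.array(im['T'])
    T=np.eye(4);T[:3,:3]=R.from_rotvec(obs['orientation']).as_matrix();T[:3,3]=obs['ee_pos'];return T@np.array(im['hand_eye'])
def rays(im,T,px):
    K=np.array([[im['fx'],0,im['cx']],[0,im['fy'],im['cy']],[0,0,1]],float)
    u=cv2.undistortPoints(np.array(px,float).reshape(-1,1,2),K,np.array(im['dist_coeffs'],float)).reshape(-1,2)
    return np.c_[u[:,0],-u[:,1],-np.ones(len(u))]@T[:3,:3].T, T[:3,3]
def at_z(im,T,px,z):
    d,o=rays(im,T,px); return o+d*((z-o[2])/d[:,2])[:,None]
def depth(im,T,px):
    d,o=rays(im,T,px); p=np.array(px).round().astype(int).reshape(-1,2)
    return o+d*im['range_z'][p[:,1],p[:,0]][:,None]
def cloud(im,T):
    v,u=np.mgrid[0:384,0:512]; d,o=rays(im,T,np.c_[u.ravel(),v.ravel()])
    return (o+d*im['range_z'].reshape(-1,1)).reshape(384,512,3)
E
python3 - <<'E'
from h import *
Z=dict(rail=0,stop_face=25,tab=50,blade1=10,blade5=10,keeper=20,spare_blade=0,spacer_ring=0,plug_gauge=0,gear_disc=0,grease_jar=0,caliper=0)
pics=[]
for c in ['scene','side','wrist']:
    obs=ctrl.get_obs(); im=viewer.get_image(c); T=T_of(im,obs); pics.append(im['pixels'])
    print(c,T[:3,3].round())
    for n,z in Z.items():
        r=models.landmark_of(im,n)[:2]
        print(n,[(np.round(q['location']),round(q['conf'],2),at_z(im,T,[q['location']],z)[0].round(1)) for q in r])
cv2.imwrite('pics/a.png',cv2.resize(np.hstack(pics[:2])[:,:,::-1],(800,300)))
for i,p in enumerate(pics): cv2.imwrite(f'pics/a{i}.png',p[:,:,::-1])
print(ctrl.get_obs())
E
```

```text
scene [1267. -531. 1323.]
rail [(array([261., 195.]), 0.69, array([592.6, -41.8,   0. ]))]
stop_face [(array([278., 164.]), 0.81, array([530.6,  82.7,  25. ]))]
tab [(array([240., 177.]), 0.64, array([509.3, -76. ,  50. ]))]
blade1 [(array([263., 185.]), 0.63, array([565.7, -13.7,  10. ])), (array([262., 191.]), 0.54, array([586.5, -34.4,  10. ]))]
blade5 [(array([263., 185.]), 0.63, array([565.7, -13.7,  10. ])), (array([262., 191.]), 0.54, array([586.5, -34.4,  10. ]))]Traceback (most recent call last):
  File "<stdin>", line 8, in <module>
ValueError: it knows: blade, caliper, gear_disc, grease_jar, plug_gauge, rail, spacer_ring, spare_blade, stop_face, tab
```

Run:
```python
from h import *
Z=dict(rail=0,stop_face=25,tab=50,blade=10,spare_blade=0,spacer_ring=0,plug_gauge=0,gear_disc=0,grease_jar=0,caliper=0)
for i,c in enumerate(['scene','side','wrist']):
    obs=ctrl.get_obs(); im=viewer.get_image(c); T=T_of(im,obs)
    cv2.imwrite(f'pics/a{i}.png',im['pixels'][:,:,::-1])
    np.save(f'c{i}.npy',cloud(im,T))
    print(c,T[:3,3].round())
    for n,z in Z.items():
        r=models.landmark_of(im,n)[:8 if n=='blade' else 1]
        print(n,*[(np.round(q['location']).tolist(),round(q['conf'],2),at_z(im,T,[q['location']],z)[0].round(1).tolist()) for q in r])
a,b=[cv2.imread(f'pics/a{i}.png') for i in (0,1)]
cv2.imwrite('pics/ab.png',cv2.resize(np.hstack([a[80:320,100:420],b[80:320,100:420]]),(800,300)))
```

```text
scene [1267. -531. 1323.]
rail ([263.0, 196.0], 0.9, [603.8, -39.1, 0.0])
stop_face ([293.0, 186.0], 0.72, [643.5, 65.0, 25.0])
tab ([274.0, 163.0], 0.5, [535.2, 60.5, 50.0])
blade ([263.0, 183.0], 0.62, [562.3, -9.3, 10.0]) ([254.0, 200.0], 0.59, [598.7, -79.6, 10.0]) ([254.0, 195.0], 0.55, [582.9, -68.1, 10.0]) ([267.0, 181.0], 0.53, [561.5, 7.5, 10.0]) ([261.0, 192.0], 0.46, [587.5, -36.0, 10.0])
spare_blade ([243.0, 177.0], 0.62, [487.4, -46.9, 0.0])
spacer_ring ([276.0, 216.0], 0.5, [697.4, -51.2, 0.0])
plug_gauge ([252.0, 164.0], 0.39, [457.7, 14.4, 0.0])
gear_disc ([348.0, 129.0], 0.66, [552.9, 431.5, 0.0])
grease_jar ([181.0, 277.0], 0.61, [689.7, -438.9, 0.0])
caliper ([140.0, 226.0], 0.86, [439.3, -458.4, 0.0])
side [  446. -1014.   810.]
rail ([275.0, 214.0], 0.86, [595.3, -32.8, -0.0])
stop_face ([248.0, 182.0], 0.68, [530.5, 100.6, 25.0])
tab ([248.0, 208.0], 0.69, [517.5, -60.5, 50.0])
blade ([273.0, 219.0], 0.71, [586.0, -65.2, 10.0]) ([272.0, 210.0], 0.53, [586.9, -24.0, 10.0]) ([280.0, 226.0], 0.53, [600.7, -96.8, 10.0]) ([267.0, 204.0], 0.48, [578.0, 1.9, 10.0]) ([262.0, 202.0], 0.44, [563.6, 15.2, 10.0])
spare_blade ([284.0, 193.0], 0.63, [635.0, 63.8, 0.0])
spacer_ring ([310.0, 214.0], 0.66, [695.7, -40.7, 0.0])
plug_gauge ([226.0, 206.0], 0.64, [460.8, 18.1, 0.0])
gear_disc ([247.0, 135.0], 0.66, [556.0, 432.0, 0.0])
grease_jar ([265.0, 209.0], 0.69, [571.5, -5.7, 0.0])
caliper ([222.0, 355.0], 0.86, [427.7, -468.6, 0.0])
wrist [153. 610. 385.]
rail
stop_face
tab
blade
spare_blade
spacer_ring
plug_gauge
gear_disc
grease_jar
caliper
```

View pics/a0.png

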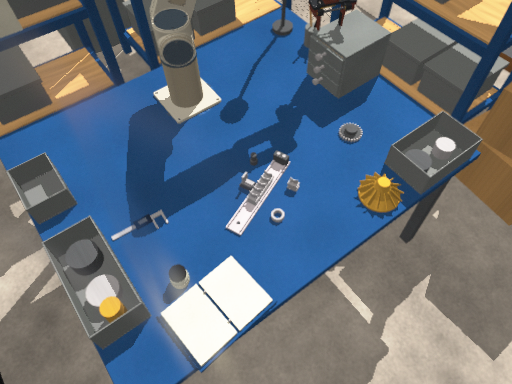

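View pics/a1.png

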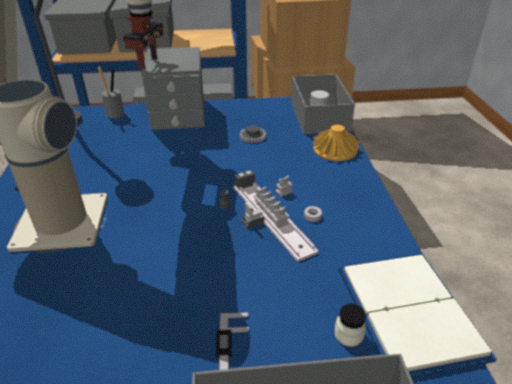

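The scene view shows the rail running from (237,228) to its dark stop at about (285,157), keeper at (247,180), ring at (277,215) and spare blade at (293,185). The side view agrees, with the stop at (244,180) and the rail end at (305,255). Next I'll move the wrist camera over the rail, with the fingers shut.

Call:
play_rows --pt "22 -32 3" --pt "22 -32 3" --pt "22 -32 3" --pt "22 -32 3" --pt "22 -32 3" --pt "22 -32 3" --pt "22 -32 3" --pt "22 -32 3" --yaw '[0, 0, 0, 0, 0, 0, 0, 0]' --gripper 1

```text
t: 2.62
ee_pos: [396.2, 327.6, 247.1]
orientation: [0.56, 3.091, 0.001]
ft_force: [0.9, 1.0, -0.1]
width: 38.0
grasp_force: 0.0
```

Call:
play_rows --pt "22 -32 3" --pt "22 -32 3" --pt "22 -32 3" --pt "22 -32 3" --pt "22 -32 3" --pt "22 -32 3" --pt "22 -32 3" --pt "22 -32 3" --yaw '[0, 0, 0, 0, 0, 0, 0, 0]'

```text
t: 3.28
ee_pos: [572.3, 71.3, 271.0]
orientation: [0.561, 3.091, 0.0]
ft_force: [0.1, 1.7, 0.3]
width: 0.3
grasp_force: 0.0
```

Call:
play_rows --pt "22 -32 3" --pt "22 -32 3" --pt "22 -32 3" --pt "0 0 0" --pt "0 0 0" --yaw '[0, 0, 0, 0, 0]'

```text
t: 3.7
ee_pos: [638.1, -24.6, 279.4]
orientation: [-0.565, -3.09, -0.0]
ft_force: [0.1, 0.2, 0.1]
width: 0.5
grasp_force: 0.0
```

```bash
cat > look.py <<'E'
from h import *
import sys
Z=dict(rail=0,stop_face=25,tab=50,blade=10,spare_blade=0,spacer_ring=0,plug_gauge=0)
obs=ctrl.get_obs(); im=viewer.get_image('wrist'); T=T_of(im,obs)
n=sys.argv[1]; cv2.imwrite(f'pics/{n}.png',im['pixels'][:,:,::-1]); np.save(n+'.npy',cloud(im,T))
print(obs['t'],obs['ee_pos'],obs['qpos'],'\n',R.from_rotvec(obs['orientation']).as_matrix().round(3),obs['ft_force'],obs['width'],im['fx'])
for n,z in Z.items():
    r=models.landmark_of(im,n)[:8 if n=='blade' else 1]
    print(n,*[(np.round(q['location']).tolist(),round(q['conf'],2),at_z(im,T,[q['location']],z)[0].round(1).tolist()) for q in r])
E
python3 look.py w1
```

```text
3.7 [638.0786112  -24.56524349 279.36230365] [-5.71636680e-02  3.87430314e-01  1.54667176e+00  1.03420252e-04
  1.20753432e+00 -1.26604476e+00] 
 [[-0.935  0.354 -0.   ]
 [ 0.354  0.935  0.   ]
 [ 0.     0.    -1.   ]] [0.0856436  0.24492391 0.05209444] 0.4755765934225545 293.16361143405913
rail ([234.0, 131.0], 0.55, [583.7, -41.2, 0.0])
stop_face ([310.0, 56.0], 0.77, [527.3, 91.6, 25.0])
tab ([193.0, 86.0], 0.8, [511.7, -64.1, 50.0])
blade ([221.0, 144.0], 0.85, [595.2, -65.4, 10.0]) ([208.0, 155.0], 0.76, [603.4, -88.6, 10.0]) ([247.0, 110.0], 0.61, [562.9, -11.7, 10.0]) ([237.0, 128.0], 0.61, [582.1, -34.5, 10.0]) ([259.0, 103.0], 0.55, [559.8, 7.7, 10.0])
spare_blade ([318.0, 139.0], 0.9, [639.4, 72.3, 0.0])
spacer_ring ([254.0, 201.0], 0.55, [695.9, -52.2, 0.0])
plug_gauge ([244.0, 27.0], 0.76, [455.9, 24.4, 0.0])
```

View pics/w1.png

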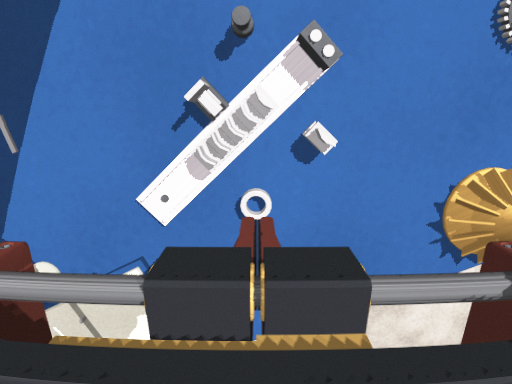

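The wrist view shows the rail from (152,212) to the stop at (322,42). The row lies between about (195,168) and (272,95), the keeper tab is at (200,98) and the ring at (256,204). Now I'll fit the rail line from depth.

Run:
```python
from h import *
P=np.load('w1.npy')[:240].reshape(-1,3); 
ok=np.isfinite(P).all(1)&(np.hypot(P[:,0]-583,P[:,1]+20)<230);P=P[ok]
S0=np.array([529,93.]); a=np.deg2rad(117.0)
def fr(a,S):
    d=np.array([np.cos(a),np.sin(a)]);n=np.array([-d[1],d[0]]);q=P[:,:2]-S
    return q@d+145,q@n
print('bench z',np.median(P[np.abs(P[:,2])<8][:,2]))
from scipy.optimize import minimize
# rail solid: max of points z 7..24
x,y=fr(a,S0); m=(P[:,2]>6)&(P[:,2]<24)&(np.abs(y)<33)&(x>-200)&(x<150)
q=P[m,:2]
(c,wh,an)=cv2.minAreaRect(q.astype(np.float32)); print('rail rect',c,wh,an)
# fit angle by minimizing width percentile
best=min(((lambda n:(np.percentile(q@n,99.5)-np.percentile(q@n,.5)))(np.array([-np.sin(t),np.cos(t)])),t) for t in np.deg2rad(np.arange(110,125,.1)))
print(best[0],np.rad2deg(best[1])); a=best[1]
d=np.array([np.cos(a),np.sin(a)]);n=np.array([-d[1],d[0]])
yc=(np.percentile(q@n,99.5)+np.percentile(q@n,.5))/2; tail=np.percentile(q@d,.3)
X=P[:,:2]@d; Y=P[:,:2]@n-yc
st=(P[:,2]>46)&(P[:,2]<58)&(abs(Y)<35)&(X-tail>280)
print('stop x from tail',np.percentile(X[st]-tail,[1,5,50,95,99]),'y',np.percentile(Y[st],[1,99]),np.median(P[st,2]),'expect 330..354')
rb=(P[:,2]>34)&(P[:,2]<70)&(abs(Y)<24)&(X-tail<280)
print('row x rel tail',np.percentile(X[rb]-tail,[.5,2,98,99.5]),np.percentile(P[rb,2],[10,50,95]))
h,e=np.histogram(X[rb]-tail,bins=np.arange(20,240,5));print(dict(zip(e.astype(int).tolist(),h.tolist())))
tb=(P[:,2]>55)&(P[:,2]<75)&(Y>40)&(Y<110)&(X-tail<280)
print('tab x,y',np.percentile(X[tb]-tail,[2,50,98]),np.percentile(Y[tb],[2,50,98]),tb.sum(), np.median(P[tb,2]))
print('tail pt',tail*d+yc*n,'origin',(tail+185)*d+yc*n,'stopface',(tail+330)*d+yc*n)
```

```text
bench z -0.1353934048952965
rail rect (600.2620849609375, -52.921051025390625) (60.87635040283203, 334.5751037597656) 26.917282104492188
57.364619284872845 114.39999999999975
stop x from tail [328.43188148 329.17798424 339.97438636 351.8537479  353.22859819] y [-27.00891308  27.73010868] 52.07834051628737 expect 330..354
row x rel tail [123.96076148 126.10270407 249.95069873 251.6026188 ] [38.90844223 40.09565114 61.90461697]
{20: 0, 25: 0, 30: 0, 35: 0, 40: 0, 45: 0, 50: 0, 55: 0, 60: 0, 65: 0, 70: 0, 75: 0, 80: 0, 85: 0, 90: 0, 95: 0, 100: 0, 105: 0, 110: 0, 115: 0, 120: 35, 125: 83, 130: 33, 135: 156, 140: 121, 145: 102, 150: 100, 155: 55, 160: 114, 165: 131, 170: 110, 175: 113, 180: 94, 185: 95, 190: 131, 195: 122, 200: 105, 205: 103, 210: 109, 215: 114, 220: 109, 225: 118, 230: 107}
tab x,y [175.30240142 189.90050869 204.45841444] [67.62227694 70.97851594 75.95567804] 210 65.46217849402427
tail pt [ 662.12760289 -206.43099365] origin [585.70328337 -37.9545164 ] stopface [525.80314105  94.09461441]
```

Run:
```python
from h import *
P=np.load('w1.npy')[:240].reshape(-1,3)
P=P[np.isfinite(P).all(1)&(np.hypot(P[:,0]-583,P[:,1]+20)<230)]
a=np.deg2rad(114.4);O=np.array([585.7,-38])
def fr(a,O):
    d=np.array([np.cos(a),np.sin(a)]);n=np.array([-d[1],d[0]]);q=P[:,:2]-O
    return q@d,q@n
for it in range(4):
    x,y=fr(a,O); z=P[:,2]; E=[]
    for lo in list(range(-180,-40,10))+list(range(25,140,10)):
        m=(x>lo)&(x<lo+10)&(z>15)&(z<24)&(abs(y)<31); 
        if m.sum()>8: E.append((lo+5,(y[m].max()+y[m].min())/2,y[m].max()-y[m].min()))
    E=np.array(E); k,b=np.polyfit(E[:,0],E[:,1],1)
    n=np.array([-np.sin(a),np.cos(a)]); O=O+b*n; a+=np.arctan(k)
print(E.round(1).tolist()); x,y=fr(a,O)
st=(z>46)&(z<58)&(abs(y)<35)&(x>110)
print('angle',np.rad2deg(a),'stop y',np.percentile(y[st],[1,99]),'x',np.percentile(x[st],[1,99]))
rl=(z>6)&(z<24)&(abs(y)<26)&(x<-60); print('tail',np.percentile(x[rl],[.5,2]))
tb=(z>55)&(z<75)&(y>40)&(y<110); print('tab',np.percentile(x[tb],[2,98]),np.percentile(y[tb],[2,98]))
for zl,zh in((37,43),(30,70)):
  rb=(z>zl)&(z<zh)&(abs(y)<24)&(x<110);print('row',np.percentile(x[rb],[.5,2,98,99.5]))
s=(np.percentile(x[st],1)+.5*0-145+ np.percentile(x[st],99)-169)/2
d=np.array([np.cos(a),np.sin(a)]);print('O',O+s*d,s,'d',d)
```

```text
[[-175.0, -0.1, 50.2], [-165.0, -0.2, 50.1], [-155.0, -0.3, 51.8], [-145.0, -0.3, 51.6], [-135.0, 0.1, 52.4], [-125.0, 0.2, 52.1], [-115.0, 0.2, 51.9], [-105.0, 0.2, 51.7], [-95.0, 0.1, 51.4], [-85.0, -0.3, 52.3], [-75.0, -0.3, 52.0], [-65.0, 0.2, 50.9], [-55.0, 0.2, 50.5], [-45.0, 0.3, 50.3], [30.0, 0.2, 49.9], [40.0, -0.2, 50.6], [50.0, 0.4, 51.5], [60.0, 0.5, 51.2], [70.0, 0.1, 51.9], [80.0, 0.3, 51.8], [90.0, -0.0, 52.4], [100.0, -0.4, 51.5], [110.0, -0.2, 51.4], [120.0, -0.1, 51.3], [130.0, -0.4, 51.9], [140.0, -0.1, 54.1]]
angle 112.8997692022706 stop y [-27.66098289  27.16926269] x [143.76266509 168.27962956]
tail [-184.98998772 -182.9725835 ]
tab [-11.3815978   17.80493077] [63.2474782  71.36026933]
row [-61.1744228  -59.43917221  65.50493944  66.83250538]
row [-61.08787424 -59.02950936  65.03466946  66.66637833]
O [581.92659067 -40.77356519] -0.9788526731339999 d [-0.38912024  0.92118697]
```

Good fit: rail origin at (582,-41), x-direction 112.9°, row from x≈-63 to +67, so 78 mm to go. I'll move behind the tail, turning -46.4°.

Call:
play_rows --pt "-2.4 -13 -22" --pt "-2.4 -13 -22" --pt "-2.4 -13 -22" --pt "-2.4 -13 -22" --pt "-2.4 -13 -22" --pt "-2.4 -13 -22" --pt "-2.4 -13 -22" --pt "-2.4 -13 -22" --yaw '[-5.8, -5.8, -5.8, -5.8, -5.8, -5.8, -5.8, -5.8]'

```text
t: 4.77
ee_pos: [618.1, -126.8, 102.9]
orientation: [1.738, 2.616, 0.0]
ft_force: [0.1, -0.1, -0.6]
width: 0.6
grasp_force: 0.0
```

Call:
play_rows --pt "0 0 0" --pt "0 0 0" --pt "0 0 0" --yaw '[0, 0, 0]'

```text
t: 5.02
ee_pos: [619.1, -126.2, 104.8]
orientation: [1.728, 2.622, 0.001]
ft_force: [0.1, -0.4, -0.3]
width: 0.5
grasp_force: 0.0
```

```bash
python3 look.py w2
cat > st.py <<'E'
from h import *
O=np.array([582,-41.]);d=np.array([-.3891,.9212]);n=np.array([-.9212,-.3891])
o=ctrl.get_obs();q=np.array(o['ee_pos'])[:2]-O
print('rail xy',q@d,q@n,'z',o['ee_pos'][2],'F rail',o['ft_force'][:2]@d,o['ft_force'][:2]@n,o['ft_force'][2],'t',o['t'])
print('tool y ang',np.rad2deg(np.arctan2(*R.from_rotvec(o['orientation']).as_matrix()[[1,0],1])))
E
python3 st.py
python3 - <<'E'
from h import *
O=np.array([582,-41.]);d=np.array([-.3891,.9212]);n=np.array([-.9212,-.3891])
P=np.load('w2.npy').reshape(-1,3);x=(P[:,:2]-O)@d;y=(P[:,:2]-O)@n;z=P[:,2]
for nm,m in dict(row=(z>36)&(z<43)&(abs(y)<24)&(x>-75)&(x<120),wallp=(z>15)&(z<24)&(abs(y)<31)&(x>30)&(x<120),stop=(z>46)&(z<58)&(abs(y)<35)&(x>110)).items():
    if m.sum()>5: print(nm,m.sum(),np.percentile(x[m],[1,99]),np.percentile(y[m],[1,99]))
E
```

```text
5.0167 [ 619.05667071 -126.24951675  104.83345364] [-2.20109965e-01  5.78324918e-01  1.68562740e+00  2.49593426e-04
  8.76342582e-01 -6.25568650e-01] 
 [[-0.394  0.919  0.001]
 [ 0.919  0.394 -0.   ]
 [-0.001  0.001 -1.   ]] [ 0.09032196 -0.39741304 -0.34803929] 0.5277294874304097 293.16361143405913
rail
stop_face
tab ([158.0, 73.0], 0.56, [515.9, -63.9, 50.0])
blade ([258.0, 11.0], 0.86, [559.9, 11.5, 10.0]) ([257.0, 143.0], 0.83, [600.7, -86.0, 10.0]) ([257.0, 114.0], 0.62, [590.7, -62.7, 10.0])
spare_blade ([157.0, 74.0], 0.4, [497.5, -65.4, 0.0])
spacer_ring ([370.0, 148.0], 0.97, [697.7, -49.6, 0.0])
plug_gauge ([370.0, 150.0], 0.21, [699.2, -50.5, 0.0])
rail xy -93.05154538001639 -0.38964430776831444 z 104.27820640466885 F rail -0.36430511371929475 -0.143260784345168 0.3293393025248699 t 5.4167
tool y ang 23.08927934446495
row 7167 [-60.23427262  54.30666592] [-19.73569533  19.42677259]
wallp 482 [30.44454231 61.91644707] [-26.03327867  26.09600782]
```

View pics/w2.png

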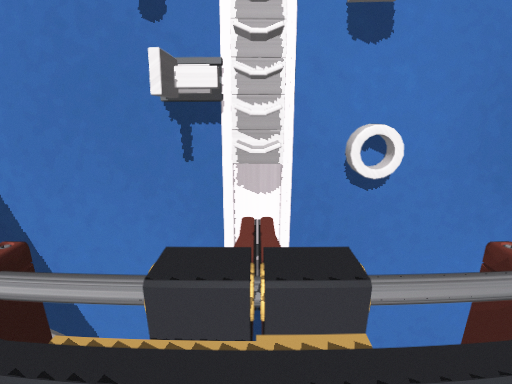

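The fingers are on the rail axis, behind the tail's root face (pixel row about 163, columns 236–280). Descending.

Call:
play_rows --pt "0 0 -15" --pt "0 0 -20" --pt "0 0 -20" --pt "0 0 -14" --pt "0 0 -7" --pt "0 0 -3" --pt "0 0 0" --pt "0 0 0" --yaw '[0, 0, 0, 0, 0, 0, 0, 0]'

```text
t: 6.08
ee_pos: [618.8, -126.9, 25.3]
orientation: [1.732, 2.62, 0.001]
ft_force: [0.2, 0.0, 0.5]
width: 0.7
grasp_force: 0.0
```

```bash
python3 st.py
```

```text
rail xy -93.44109059766703 -0.4655099919351591 z 25.289314941799358 F rail -0.06069550766102505 -0.20558395670303942 0.47637126790550066 t 6.0833
tool y ang 23.044775436642862
```

Call:
play_rows --pt "-1.56 3.68 0" --pt "-1.56 3.68 0" --pt "-1.56 3.68 0" --pt "-1.17 2.76 0" --pt "-1.17 2.76 0" --pt "-1.17 2.76 0" --pt "-1.17 2.76 0" --pt "-1.17 2.76 0" --yaw '[0, 0, 0, 0, 0, 0, 0, 0]'

```text
t: 6.75
ee_pos: [608.3, -102.3, 24.9]
orientation: [1.732, 2.619, 0.0]
ft_force: [1.5, -4.6, 0.1]
width: 0.3
grasp_force: 2.3
```

Call:
play_rows --pt "-1.17 2.76 0" --pt "-1.17 2.76 0" --pt "-1.17 2.76 0" --pt "-1.17 2.76 0" --pt "-1.17 2.76 0" --pt "-1.17 2.76 0" --pt "-1.17 2.76 0" --pt "-1.17 2.76 0" --yaw '[0, 0, 0, 0, 0, 0, 0, 0]'

```text
t: 7.42
ee_pos: [598.8, -80.0, 24.9]
orientation: [1.732, 2.619, 0.0]
ft_force: [2.4, -4.7, -0.2]
width: 0.6
grasp_force: 2.6
```

```bash
python3 st.py;python3 look.py w3|head -0
python3 - <<'E'
from h import *
O=np.array([582,-41.]);d=np.array([-.3891,.9212]);n=np.array([-.9212,-.3891])
P=np.load('w3.npy').reshape(-1,3);x=(P[:,:2]-O)@d;y=(P[:,:2]-O)@n;z=P[:,2]
m=(z>36)&(z<43)&(abs(y)<24)&(x>-75)&(x<120);print(np.percentile(x[m],[1,99]),np.percentile(y[m],[1,99]))
E
```

```text
rail xy -42.49216635121795 -0.2760125414584047 z 24.930142753567104 F rail -5.279112134586207 -0.3571753700186669 -0.15391408148714703 t 7.4167
tool y ang 23.038933396148312
[-30.61120738  77.762579  ] [-19.78818746  19.47095936]Exception ignored on flushing sys.stdout:
BrokenPipeError: [Errno 32] Broken pipe
```

View pics/w3.png

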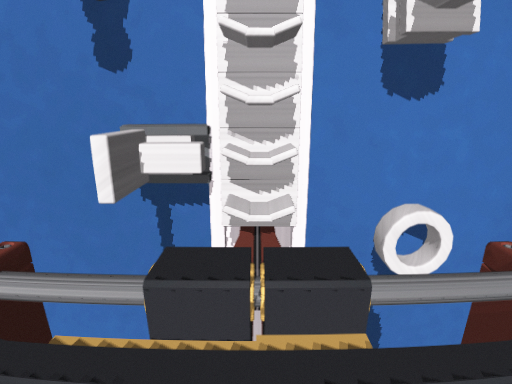

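The push is clean: the row is square with the fingers touching the tail at pixel row 226, at about 5 N. Continuing.

Call:
play_rows --pt "-1.17 2.76 0" --pt "-1.17 2.76 0" --pt "-1.17 2.76 0" --pt "-1.17 2.76 0" --pt "-1.17 2.76 0" --pt "-1.17 2.76 0" --pt "-1.17 2.76 0" --pt "-1.17 2.76 0" --yaw '[0, 0, 0, 0, 0, 0, 0, 0]'

```text
t: 8.48
ee_pos: [588.8, -57.5, 24.6]
orientation: [-1.733, -2.62, 0.0]
ft_force: [1.5, -3.8, -1.2]
width: 1.1
grasp_force: 2.2
```

Call:
play_rows --pt "-1.17 2.76 0" --pt "-1.17 2.76 0" --pt "-1.17 2.76 0" --pt "-0.78 1.84 0" --pt "-0.78 1.84 0" --pt "-0.58 1.38 0" --pt "-0.39 0.92 0" --pt "-0.39 0.92 0" --yaw '[0, 0, 0, 0, 0, 0, 0, 0]'

```text
t: 9.15
ee_pos: [582.5, -42.5, 24.6]
orientation: [-1.733, -2.62, 0.0]
ft_force: [1.7, -3.3, -0.8]
width: 0.8
grasp_force: 2.0
```

```bash
python3 st.py
```

```text
rail xy -1.6000939970393173 0.15177118988227503 z 24.64867086194059 F rail -3.744750367332514 -0.30866969749979256 -0.8333520731757181 t 9.15
tool y ang 23.04478182071164
```

Now creeping at 1 mm per row until the force rises.

Call:
play_rows --pt "-0.39 0.92 0" --pt "-0.39 0.92 0" --pt "-0.39 0.92 0" --pt "-0.39 0.92 0" --yaw '[0, 0, 0, 0]'

```text
t: 9.48
ee_pos: [580.9, -38.9, 24.6]
orientation: [-1.733, -2.62, 0.0]
ft_force: [1.5, -3.3, -1.2]
width: 0.4
grasp_force: 1.9
```

Call:
play_rows --pt "-0.39 0.92 0" --pt "-0.39 0.92 0" --yaw '[0, 0]'

```text
t: 9.65
ee_pos: [580.2, -37.1, 24.7]
orientation: [1.733, 2.62, -0.0]
ft_force: [2.2, -9.3, -1.2]
width: 0.4
grasp_force: 5.3
```

Call:
play_rows --pt "-0.2 0.46 0" --pt "-0.2 0.46 0" --pt "0 0 0" --yaw '[0, 0, 0]'

```text
t: 9.9
ee_pos: [580.4, -37.1, 24.9]
orientation: [1.731, 2.619, -0.001]
ft_force: [2.7, -8.6, -1.7]
width: 0.4
grasp_force: 4.7
```

Call:
play_rows --pt "-0.2 0.46 0" --pt "-0.2 0.46 0" --pt "0 0 0" --yaw '[0, 0, 0]'

```text
t: 10.15
ee_pos: [580.6, -36.9, 25.0]
orientation: [1.73, 2.618, -0.001]
ft_force: [2.8, -13.6, -2.6]
width: 0.8
grasp_force: 6.9
```

```bash
python3 st.py
```

```text
rail xy 4.327332290101371 -0.2759832450984142 z 25.015691909543214 F rail -13.631610556826013 2.741485750477608 -2.612497873299063 t 10.15
tool y ang 23.08765109090869
```

Call:
play_rows --pt "2 -4.6 0" --pt "3.9 -9.2 0" --pt "3.9 -9.2 0" --pt "1 -2.4 15" --pt "0 0 25" --pt "0 0 25" --pt "0 0 25" --pt "0 0 10" --yaw '[0, 0, 0, 0, 0, 0, 0, 0]'

```text
t: 10.82
ee_pos: [591.9, -61.2, 127.7]
orientation: [1.732, 2.617, 0.003]
ft_force: [1.0, 0.0, 0.7]
width: 0.7
grasp_force: 0.0
```

Call:
play_rows --pt "0 0 0" --pt "0 0 0" --pt "0 0 0" --yaw '[0, 0, 0]'

```text
t: 11.07
ee_pos: [589.3, -60.6, 123.3]
orientation: [-1.732, -2.619, 0.001]
ft_force: [-0.8, -0.3, -0.5]
width: 0.1
grasp_force: 0.0
```

```bash
python3 st.py;python3 look.py w4 >/dev/null
cat > an.py <<'E'
from h import *
import sys
O=np.array([582,-41.]);d=np.array([-.3891,.9212]);n=np.array([-.9212,-.3891])
P=np.load(sys.argv[1]+'.npy').reshape(-1,3);x=(P[:,:2]-O)@d;y=(P[:,:2]-O)@n;z=P[:,2]
for nm,m in dict(row=(z>36)&(z<43)&(abs(y)<18)&(x>-20)&(x<143),stop=(z>48)&(z<56)&(abs(y)<30)&(x>130),tab=(z>55)&(z<75)&(y>22)&(y<90)&(abs(x)<60),floor=(z>6)&(z<14)&(abs(y)<18)&(x>60)).items():
  print(nm,m.sum(),*( (np.percentile(x[m],[1,5,95,99]).round(1),np.percentile(y[m],[1,99]).round(1)) if m.sum() else ()))
E
python3 an.py w4
```

```text
rail xy -20.883712464955185 0.936540821811151 z 123.25405454533521 F rail 0.026466625029693772 0.8720496364438933 -0.46380711029435007 t 11.0667
tool y ang 23.03924112469982
row 5539 [ 16.5  20.8 128.5 132.1] [-17.6  17.8]
stop 18 [130.  130.  130.7 130.7] [-6.3  5.3]
tab 537 [-10.6  -8.9  18.5  19.3] [62.9 71. ]
floor 0
```

View pics/w4.png

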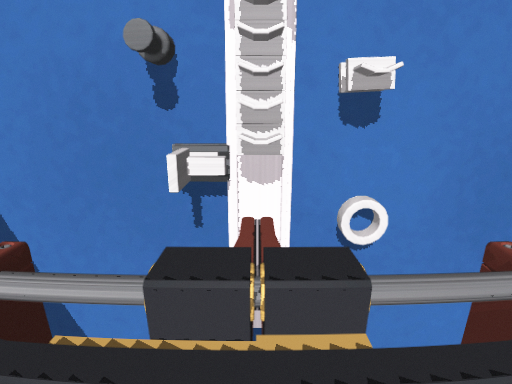

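The tail's root face now sits at x≈15 (pixel row 154) with the keeper clear at (200,167). The front is out of view, so I'll check it from the keeper side.

Call:
play_rows --pt "-15 -2.7 10" --pt "-27.5 -5 10" --pt "-27.5 -5 10" --pt "-27.5 -5 0" --pt "-12.5 -2.3 0" --pt "0 0 0" --pt "0 0 0" --pt "0 0 0" --yaw '[0, 0, 0, 0, 0, 0, 0, 0]'

```text
t: 12.13
ee_pos: [481.7, -80.7, 155.0]
orientation: [1.732, 2.619, 0.001]
ft_force: [0.7, 0.7, -0.3]
width: 0.3
grasp_force: 0.0
```

```bash
python3 st.py;python3 look.py w5 >/dev/null; python3 an.py w5
```

```text
rail xy 2.4521171169256286 107.88942019493841 z 154.9857966005509 F rail 0.36624076255906357 -0.9057231067538768 -0.2937133614216403 t 12.1333
tool y ang 23.039183399422217
row 4092 [ 16.5  20.6 131.9 141.9] [-17.5  17.7]
stop 1881 [130.3 138.2 165.5 166.8] [-27.2  27.8]
tab 354 [-9.6 -8.6 19.  19.3] [63.6 71.8]
floor 3 [67.1 67.1 67.1 67.1] [16.3 17.8]
```

View pics/w5.png

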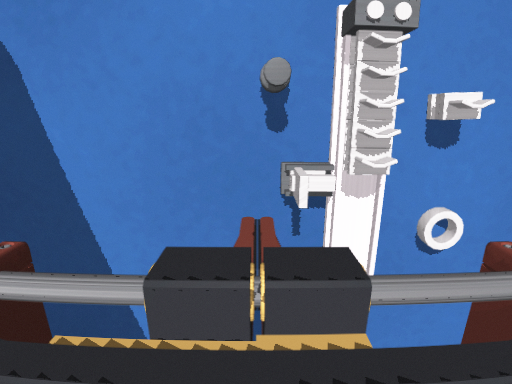

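The front blade sits against the dark stop (pixel row about 32), the five blades are closed up, and the tab is at (301,188). Descending beside the tab's outer face.

Call:
play_rows --pt "-0.8 1.8 -15" --pt "0 0 -25" --pt "0 0 -25" --pt "0 0 -20" --pt "0 0 -14" --pt "0 0 -8" --pt "0 0 -4" --pt "0 0 0" --yaw '[0, 0, 0, 0, 0, 0, 0, 0]'

```text
t: 13.2
ee_pos: [479.2, -78.8, 43.2]
orientation: [-1.733, -2.62, 0.001]
ft_force: [-0.4, 0.1, -0.3]
width: 0.5
grasp_force: 0.0
```

```bash
python3 st.py
```

```text
rail xy 5.141667647630601 109.37142351682203 z 43.191353170663454 F rail 0.24563367498737076 0.3194877691313253 -0.31880644311505046 t 13.2
tool y ang 23.04161876906495
```

Call:
play_rows --pt "2.76 1.17 0" --pt "2.76 1.17 0" --pt "2.76 1.17 0" --pt "2.76 1.17 0" --pt "2.76 1.17 0" --pt "2.76 1.17 0" --pt "2.76 1.17 0" --pt "2.76 1.17 0" --yaw '[0, 0, 0, 0, 0, 0, 0, 0]'

```text
t: 13.87
ee_pos: [501.8, -69.4, 43.7]
orientation: [1.733, 2.62, 0.0]
ft_force: [-0.4, 0.4, 0.2]
width: 0.3
grasp_force: 0.0
```

Call:
play_rows --pt "2.76 1.17 0" --pt "2.76 1.17 0" --pt "2.76 1.17 0" --pt "2.76 1.17 0" --pt "2.76 1.17 0" --pt "2.76 1.17 0" --pt "2.76 1.17 0" --pt "2.76 1.17 0" --yaw '[0, 0, 0, 0, 0, 0, 0, 0]'

```text
t: 14.53
ee_pos: [523.7, -60.0, 43.6]
orientation: [-1.733, -2.62, 0.0]
ft_force: [-1.6, -1.4, 0.4]
width: 0.6
grasp_force: 1.2
```

Call:
play_rows --pt "1.84 0.78 0" --pt "1.84 0.78 0" --pt "1.84 0.78 0" --pt "1.84 0.78 0" --pt "1.84 0.78 0" --pt "0.92 0.39 0" --yaw '[0, 0, 0, 0, 0, 0]'

```text
t: 15.03
ee_pos: [533.9, -55.8, 43.7]
orientation: [-1.733, -2.62, -0.0]
ft_force: [-0.4, -1.4, 0.8]
width: 0.1
grasp_force: 1.0
```

```bash
python3 st.py
```

```text
rail xy 5.126172953886307 50.058465259041235 z 43.65379447579976 F rail -1.1799088587066429 0.8803490077804815 0.8131740043751197 t 15.0333
tool y ang 23.043323660263823
```

Call:
play_rows --pt "0.92 0.39 0" --pt "0.92 0.39 0" --pt "0.92 0.39 0" --pt "0.92 0.39 0" --pt "0.92 0.39 0" --yaw '[0, 0, 0, 0, 0]'

```text
t: 15.45
ee_pos: [538.3, -53.9, 43.6]
orientation: [-1.733, -2.62, 0.0]
ft_force: [-1.0, -1.2, 0.3]
width: 0.5
grasp_force: 1.0
```

Call:
play_rows --pt "0.92 0.39 0" --pt "0.92 0.39 0" --pt "0.92 0.39 0" --yaw '[0, 0, 0]'

```text
t: 15.7
ee_pos: [541.1, -52.7, 43.7]
orientation: [-1.733, -2.62, 0.0]
ft_force: [-2.3, -2.8, 0.1]
width: 0.5
grasp_force: 1.0
```

```bash
python3 st.py
```

```text
rail xy 5.119242156428201 42.22385575327219 z 43.65468799377063 F rail -1.7270660527003292 3.208648961784422 0.07451596505969516 t 15.7
tool y ang 23.042258287119015
```

Call:
play_rows --pt "0.92 0.39 0" --pt "0.92 0.39 0" --pt "0 0 0" --yaw '[0, 0, 0]'

```text
t: 15.95
ee_pos: [543.2, -51.9, 43.7]
orientation: [1.733, 2.62, 0.0]
ft_force: [-0.4, -1.1, -0.3]
width: 0.2
grasp_force: 0.6
```

Call:
play_rows --pt "0.92 0.39 0" --pt "0.92 0.39 0" --pt "0 0 0" --yaw '[0, 0, 0]'

```text
t: 16.2
ee_pos: [544.8, -51.2, 43.7]
orientation: [-1.733, -2.62, 0.0]
ft_force: [-1.5, -1.2, -0.3]
width: 0.3
grasp_force: 1.1
```

```bash
python3 st.py
```

```text
rail xy 5.14139626651706 38.25918433988608 z 43.67264063152798 F rail -0.546138128451903 1.8655722502101577 -0.2948042282428074 t 16.2
tool y ang 23.048871819820274
```

Call:
play_rows --pt "0.92 0.39 0" --pt "0.92 0.39 0" --pt "0 0 0" --yaw '[0, 0, 0]'

```text
t: 16.45
ee_pos: [544.9, -51.0, 43.6]
orientation: [-1.731, -2.619, 0.004]
ft_force: [-7.3, -6.5, 4.8]
width: -0.2
grasp_force: 4.8
```

Call:
play_rows --pt "0.92 0.39 0" --pt "0.92 0.39 0" --pt "0 0 0" --yaw '[0, 0, 0]'

```text
t: 16.7
ee_pos: [544.9, -50.9, 43.6]
orientation: [-1.729, -2.617, 0.008]
ft_force: [-13.5, -11.2, 10.4]
width: 0.2
grasp_force: 8.5
```

```bash
python3 st.py; python3 look.py w6 >/dev/null; python3 an.py w6
```

```text
rail xy 5.309597011353924 38.01770572849202 z 43.60930532647779 F rail -5.075979222708552 16.79267690994795 10.423887295143752 t 16.7
tool y ang 23.077216433781068
row 10732 [ 16.7  28.9 128.7 131.8] [-17.6  17.7]
stop 6 [130.  130.  130.3 130.3] [-5.5  2.2]
tab 921 [ 8.8 10.9 19.1 19.4] [22.2 48. ]
floor 0
```

Hard limit reached: the tool stalled at y=38 and the force rose to about 17 N. Backing off outward, then up and away.

Call:
play_rows --pt "-3.7 -1.6 0" --pt "-7.4 -3.1 0" --pt "-11 -4.7 0" --pt "-11 -4.7 0" --pt "0 0 15" --pt "0 0 25" --pt "0 0 30" --pt "0 0 30" --yaw '[0, 0, 0, 0, 0, 0, 0, 0]'

```text
t: 17.77
ee_pos: [513.8, -63.8, 144.2]
orientation: [-1.732, -2.619, 0.001]
ft_force: [-0.0, 0.1, 0.3]
width: 0.6
grasp_force: 0.0
```

Call:
play_rows --pt "0 0 20" --pt "0 0 0" --pt "0 0 0" --pt "0 0 0" --yaw '[0, 0, 0, 0]'

```text
t: 18.1
ee_pos: [514.2, -63.7, 162.8]
orientation: [-1.733, -2.619, 0.001]
ft_force: [-0.3, -0.2, 0.4]
width: 0.7
grasp_force: 0.0
```

```bash
python3 st.py; python3 look.py w7; python3 an.py w7
```

```text
rail xy 5.452586779469629 71.30184947675727 z 162.81599443887959 F rail -0.1163813991155631 0.3474062296349772 0.3970729329565761 t 18.1
tool y ang 23.03600467789854
18.1 [514.19569413 -63.72043925 162.81599444] [-1.46310571e-01  3.51564396e-01  1.90975528e+00  1.02570989e-04
  8.81481177e-01 -5.48429638e-01] 
 [[-0.391  0.92  -0.001]
 [ 0.92   0.391  0.   ]
 [ 0.001 -0.001 -1.   ]] [-0.27474435 -0.24238431  0.39707293] 0.697255211767124 293.16361143405913
rail ([321.0, 182.0], 0.58, [583.0, -40.7, 0.0])
stop_face ([333.0, 43.0], 0.76, [526.5, 88.9, 25.0])
tab ([302.0, 188.0], 0.59, [553.5, -47.7, 50.0])
blade ([326.0, 136.0], 0.94, [562.8, 7.5, 10.0]) ([327.0, 53.0], 0.74, [527.5, 82.6, 10.0]) ([327.0, 110.0], 0.68, [551.7, 31.7, 10.0]) ([328.0, 77.0], 0.63, [538.1, 62.3, 10.0]) ([321.0, 159.0], 0.63, [569.1, -17.0, 10.0])
spare_blade ([409.0, 106.0], 0.64, [635.2, 73.5, 0.0])
spacer_ring ([405.0, 228.0], 0.69, [702.4, -51.6, 0.0])
plug_gauge ([239.0, 84.0], 0.79, [456.5, 20.6, 0.0])
row 3987 [ 16.9  21.1 132.3 142. ] [-17.7  17.8]
stop 1987 [130.6 145.4 167.7 168.7] [-27.2  27.4]
tab 338 [-10.1  -8.4  19.   19.3] [22.5 30.4]
floor 0
```

View pics/w7.png

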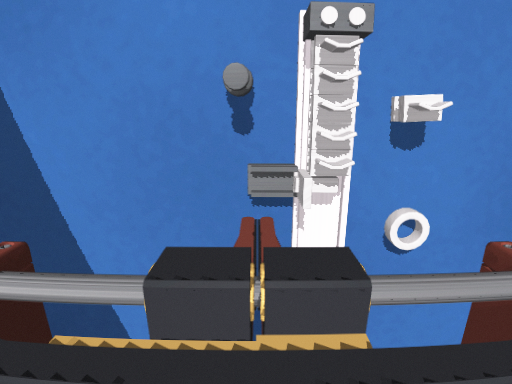

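The tab's outer face is at y≈30 (full travel), and the tongue lies across the rail behind the last blade, around (320,185). The row is against the stop at (335,35), the other objects in this view haven't moved, and the robot is clear.

```bash
python3 -c "
from h import *
print(ticket.close_job())"
```

```text
the job is handed in; nothing more can be done
None
```

The job is handed in at about 18 s of the 54 s allowed. The five blades are home against the stop as one closed row, the keeper is at its hard limit with its tongue behind the last blade, and the robot is clear. The nearby bystanders (spare blade, ring, plug gauge) are where they were.

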